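Clamp a punch block in the bench fixture with swing strap and cam lever

TASK

Clamp the punch block in the bench fixture for dressing: first push the block along its channel until it is fully home against the end stop, next swing the clamp strap round over it until the strap meets its stop pin, then push the cam lever all the way down so that the strap's two pads bear on the block. Do it all by pushing with the fingers, without lifting the block, and leave the other things on the bench where they lie.

Things in the scene. Friction and masses are not known exactly. Their poses are not given: they have to be found in the camera images.
- fixture: Clamping fixture fixed to the bench. Origin on the upright axis of the clamp post at bench level, z up. Base plate 12 mm thick, x -95 to 45, y -135 to 35 mm. The block's channel runs along x at y = -100 mm; its end stop is at the +x end. Strap and lever turn on the post. A 9 mm stop pin, its top 72 mm above the bench, stands at x 18, y -55 mm.
- home (a point): Fixed point on the plate's top (12 mm above the bench) under the block's centre when the block is home: x 0, y -100 mm in the fixture's frame, same axes. The two rails, 34 mm apart, tops 22 mm above the bench, run from x -70 to 25 mm (open at -x); the end stop's face is at x = 25 mm, its top 42 mm above the bench.
- block_mid (a point): Centre of the grey steel punch block, loose in the channel: 50 mm long along it, 32 wide, 40 high (and a flat round boss on top), 0.45 kg, 32 mm above the bench. Its own y axis is along the channel. Starts 15 to 35 mm short of home; home: its front touches the end stop, this point over point home. Slides with 5 to 10 N, pushed on its back (-x) face above the rails.
- strap_swing (a joint): Angle of the clamp strap about the post axis, rad, growing anticlockwise seen from above; about 2 N at its side moves it, and it stays where left. 0: nose along the fixture's -x. 1.571, its limit: nose along -y, over the block's home, at the stop pin. Starts at -0.15 to 0.25. The lever turns with the strap and points opposite to its nose.
- strap_side (a point): Point to push on: trailing side face of the strap, 60 mm from the post axis towards the nose, 13 mm off the centre line, at mid thickness. Strap: dark steel bar 26 mm wide, 62 to 74 mm above the bench with the lever up; from 76 to 116 mm out a fork 42 mm wide. Axes: x from nose to post, y out of this face (push along -y, turning with the strap), z up.
- lever (a joint): Angle of the cam lever about its level pin on the post axis, 94 mm above the bench, rad. 0: raised, 54 degrees above level; 0.95, its limit: level, fully down. Starts at 0 to 0.15, stays where left; 3 to 6 N at the handle moves it. Down, it lowers the strap by 5.4 mm; the sprung pads clear the block by 3 mm when up and press it with about 13 N when down.
- lever_tip (a point): Point to push on: upper face of the lever's black handle, 92 mm out from the pivot pin along the lever, 7.5 mm above its centre line. The handle is 24 mm wide, 15 mm thick, from 52 to 108 mm out from the pin. Axes: x outwards along the lever, y the pin's axis, z out of the upper face (push along -z, turning with the lever).
- pads: The two black pads, 11 mm across, under the strap's fork, sprung; one part. Its origin lies on the post axis at bench level, x from nose to post; the pads are at x -100, y -15.5 and 15.5 mm, their undersides 55 mm above the bench with the lever up.
- punch_block: The same punch block; origin at the centre of its underside, z up, y along the channel.
- second_punch: Bystander: another, taller and narrower steel punch block, 35 x 35 x 58 mm, standing on the bench beyond the fixture. Origin at its underside.
- hex_key: Bystander: hex key, 26 x 80 x 5 mm, lying on the fixture's plate.
- dowel_pin: Bystander: steel pin 13 mm thick, 46 mm long, lying on the bench beside the fixture.
- marker_pen: Bystander: marker pen, 130 mm long, lying on the bench.
- esd_brush: Bystander: flat black brush, 157 mm long, lying on the bench to the left of the fixture.

How it is judged:
By the outcome, as a careful person would: the job done as asked, in the order asked, and still so for the second after the job is handed in, with the robot touching nothing.
It also fails if it takes over 64 s, if anything falls off the work surface, if the arm or the gripper's body presses on something with over 40 N, if the wrist force passes 120 N, or if a joint passes its speed limit or range.

ROBOT

A 7-joint arm with a two-finger parallel gripper is mounted at the origin on a cart in front of the work surface, level with it; the furniture and walls round the work are solid. World frame = base frame: x ahead of the robot, y to its left, z up, the work surface at z = 0. Lengths are in m, angles in rad, forces in N, time in s.
With the tool pointing down it reaches from about 0.425 to 1.025 m from the base axis. Payload 9.4 kg.
Tool frame: the origin (TCP) lies at the very end of the fingers, on their centre line; the grasp point (between the pads) lies 19 mm behind it; z points along the fingers, y is the line along which they close (so a half turn about z gives the same grasp; the last joint's range is limited). The gripper opens to 93 mm and grips with 3 to 60 N. Pads are 15 mm wide; open, the fingers measure 128 mm over their backs; the gripper's body (75 mm by 188 mm) begins 65 mm behind the grasp point.
Start: joints at [1.257, 0.599, -0.003, 1.599, 0.002, 0.943, -0.08], TCP at [0.17, -0.705, 0.219] pointing down, gripper open.
Joint ranges: [-2.57, 2.57], [-0.35, 1.97], [-1.29, 1.29], [0.11, 2.56], [-1.05, 4.19], [0.11, 1.86], [-2.63, 2.63]. Speed limits (rad/s): [2.22, 2.22, 3.01, 3.01, 3.14, 3.14, 3.14].

INTERFACE

Orientations are given as a unit quaternion [x, y, z, w].
In Python, from rig import r, viewer gives the robot as it stands.
- The arm moves only by the tool drive_tool, never from a script. Its argument "increments" is a list of rows, each an object with "offset": the shift along the tool's x, y, z in m, a list of three; "angular": the turn, a rotation vector about the tool's x, y, z in rad, a list of three; "hand": the gripper's target within -1 to 1 (fully open at 1, half-way at 0, shut at -1). In form: [{"offset": [tx, ty, tz], "angular": [rx, ry, rz], "hand": hand}, ...]. A call has 1 to 12 rows; each row shifts and turns the commanded pose from where the row before left it, along the tool's axes as they then stand; what a row does not reach is not made up. A row lasts 1/10 s, in which the tool goes at most 50 mm and 8.59 degrees, less where a joint would pass 70% of its speed; a pose out of reach is approached as far as the arm can. A call is refused whole if a number of a shift passes 0.05 or a number of a turn 0.15, either way. A call with a gripper value outside its range is refused whole. The fingers move at their own pace and stop on an object; the grip force is fixed at half the most. Time passes only in rows, so rows that do not move let the fingers close. It gives the time, the measured TCP pose, the force, the opening and the grip force at its end, in the units of the state.
- r.sense(): the state, without advancing time (a new reading comes with each control period).
- viewer.get_image(name): name is "scene" or "top"; returns (picture, depth): 400x640x3 uint8, red, green, blue; 400x640 float32, m along the optical axis (not along the pixel's ray), 0 where there is no reading.
- viewer.calibration(name): a dict with "fx", "fy", "cx", "cy" (pixels), "R" (3x3) and "t" (3): a world point X has camera coordinates R X + t. Camera axes: x right, y down, z forward; pixel columns grow to the right and rows downward; lengths in m; the calibration is good to about 2 mm. A picture is of the moment at which its call begins. calibration takes no time and is no camera call.
- r.job_done(): hands the job in; it is judged then, once.
The state is a dict: "time_s": time; "q": joint angles; "dq": joint speeds; "joint_efforts": joint torques, N m; "tcp_pos": TCP position; "orientation": TCP orientation; "ft_force": force on the tool from outside, world axes, zero at the start; "moment": the same for the moment, N m; "width": finger opening in m; "grasp_force": force on a finger pad.
Only numpy, scipy, OpenCV 4.12 (cv2) and the standard library are available. Lean on these libraries where they do the work, as an engineer would, in place of code of your own. Each camera call takes 0.05 s, during which the arm holds its last target. There are 200 camera calls.

## Working session

There is one attempt and no reset: what is moved stays moved. The work goes in short steps, Python scripts to look and compute and a tool call to move; the robot and the scene stay as the last step left them, time stands still between calls to the robot, and variables do not carry over. Pictures are saved under pics/ and viewed, at most 10 in all, crops included, and the job is handed in when it is done.

Besides the shell and the picture viewer there is one more tool, called after "Emit:" as a command line: name --argument value ..., lists and objects as JSON in quotes. drive_tool: Moves the arm, as the interface text tells. Its arguments: {"type":"object","properties":{"increments":{"type":"array","items":{"type":"object","properties":{"offset":{"type":"array","items":{"type":"number"}},"angular":{"type":"array","items":{"type":"number"}},"hand":{"type":"number"}}}}},"required":["increments"]}

```bash
mkdir -p pics; ls; cat > h.py <<'E'
import numpy as np, cv2
from rig import r, viewer
def grab(n,f=None):
    im,d=viewer.get_image(n)
    np.savez('last_%s.npz'%n,im=im,d=d)
    if f: cv2.imwrite('pics/'+f,im[:,:,::-1])
    return im,d
def world(n,d,u,v,z=None):
    c=viewer.calibration(n);R=np.array(c['R']);t=np.array(c['t'])
    ray=np.array([(u-c['cx'])/c['fx'],(v-c['cy'])/c['fy'],1.0])
    o=-R.T@t; w=R.T@ray
    if z is None: return o+w*d[int(v),int(u)]
    return o+w*(z-o[2])/w[2]
def proj(n,X):
    c=viewer.calibration(n);p=np.array(c['R'])@np.array(X)+np.array(c['t'])
    return c['fx']*p[0]/p[2]+c['cx'],c['fy']*p[1]/p[2]+c['cy']
E
python3 - <<'E'
from h import *
for n in('scene','top'):
    grab(n,n+'0.png');c=viewer.calibration(n);print(n,c['fx'],-np.array(c['R']).T@np.array(c['t']),np.round(c['R'],2).tolist())
s=r.sense();print(s['time_s'],s['tcp_pos'],s['orientation'],s['width'],s['ft_force'])
E
```

```text
pics
scene 492.60909843660625 [ 0.27063308 -0.36693207  0.89763372] [[0.9, -0.43, 0.0], [-0.34, -0.72, -0.61], [0.26, 0.55, -0.8]]
top 400.5855792341867 [0.46025747 0.16969165 0.98405528] [[0.0, -1.0, 0.02], [-1.0, -0.0, -0.07], [0.07, -0.02, -1.0]]
0.1 [ 0.16996477 -0.70436546  0.21788066] [ 9.92997908e-01  1.18130030e-01 -1.41278769e-04 -6.56988130e-04] 0.09332194462255838 [0.10482098 0.64380041 0.10763606]
```

View pics/scene0.png

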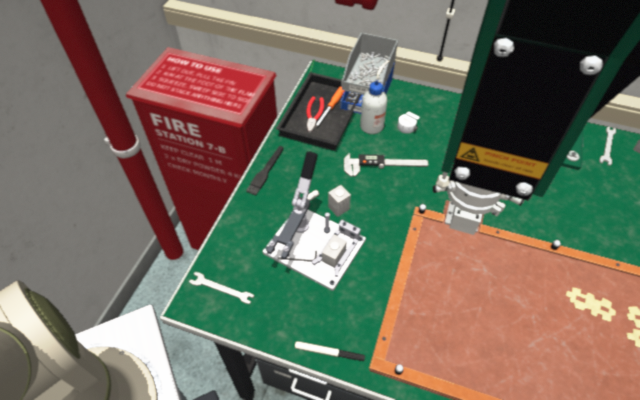

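View pics/top0.png

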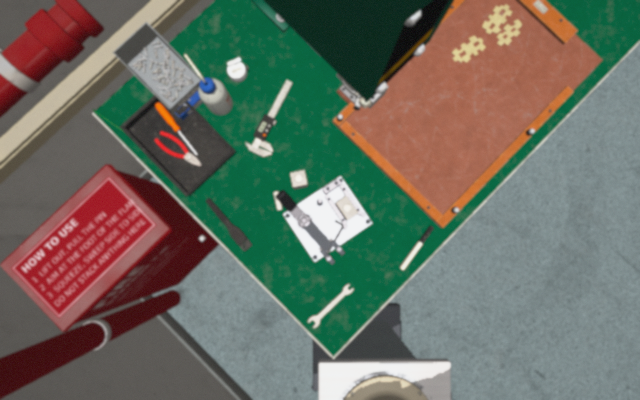

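```bash
python3 - <<'E'
from h import *
a=np.load('last_top.npz')['im'][160:280,250:400,::-1]
b=np.load('last_scene.npz')['im'][140:300,240:390,::-1]
cv2.imwrite('pics/c.png',np.hstack([cv2.resize(a,(400,320),interpolation=3),cv2.resize(b,(400,427),interpolation=3)[:320]]) if 0 else cv2.resize(a,(750,600),interpolation=cv2.INTER_CUBIC))
cv2.imwrite('pics/c2.png',cv2.resize(b,(562,600),interpolation=cv2.INTER_CUBIC))
d=np.load('last_top.npz')['d']
# plate pixels: height map
c=viewer.calibration('top');R=np.array(c['R']);t=np.array(c['t'])
v,u=np.mgrid[0:400,0:640];X=np.stack([(u-c['cx'])/c['fx'],(v-c['cy'])/c['fy'],np.ones_like(u)],-1)*d[...,None]
W=(X-t)@R
np.save('W.npy',W)
sub=W[190:250:6,275:375:6]
print((sub[...,2]*1000).round().astype(int))
print(W[206:209,346],W[178,298],W[60,390],W[95,370])
E
```

```text
[[ -3  -2  -4  -2   0  -3   0  -1  38  45  10  10  20  -1   0  -2   1]
 [ 13 178 170  -4   3  -1  11  14  14  20  10  12  51  12  -1  -2  -2]
 [ -1 167 164 151   2   9  10  15  10  22   9  51  49  21  -1   3  -3]
 [  0  12 149 141 129  12  11  12  14   9  21  49  54  52  22   1  -2]
 [  4  -3  16 128 121 112  12  12  12   9   9  21  54  52  20  21  -1]
 [ -1  -1  11  10 111 100  72  13   6   9  10  18  45  12  11   7   0]
 [  1  -1   0   9  18  72  74  13  13  12  10  13  12  10  11   9   1]
 [  0   0   0   0  12   9  72  73  12  14  12  12  13  13   9  -2  -3]
 [ -2  -3  -1  -4  11   8  10  73  68  11   8  12  10   0  -3  -2   1]
 [ -4  -1  -1   1  -1   7  11  12  74  74  71  12  -3  -3   0   0  -3]]
[[0.52206476 0.09667532 0.05201157]
 [0.51959311 0.09684298 0.05407346]
 [0.51755888 0.09646591 0.04918129]] [0.58664123 0.20877405 0.05775145] [0.73914438 0.0484682  0.35587193] [0.71541972 0.06753348 0.25751711]
```

View pics/c.png

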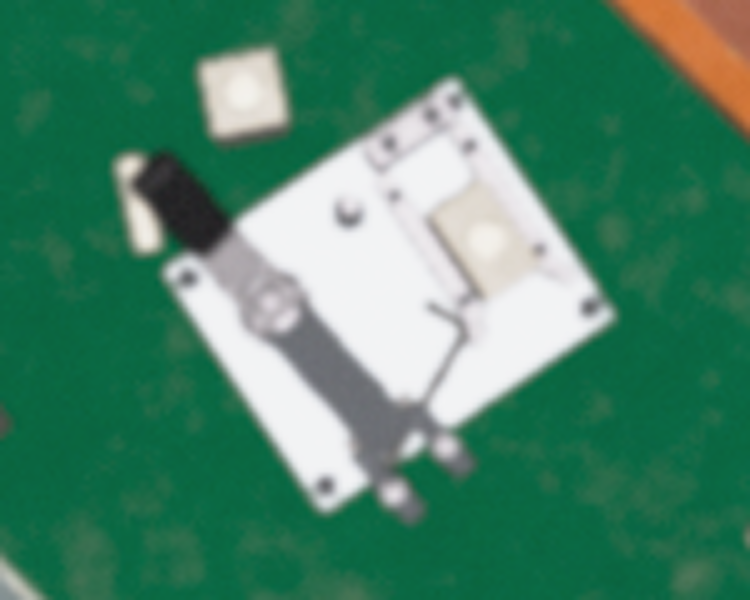

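View pics/c2.png

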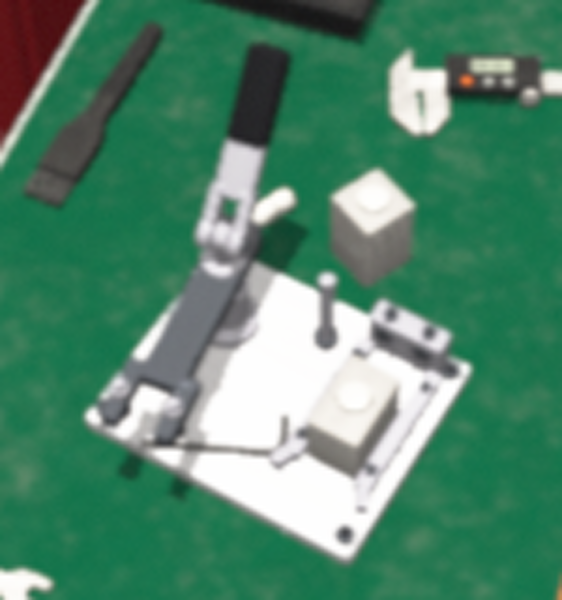

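```bash
cat >> h.py <<'E'
try:
    F=np.load('F.npz');Fo,Fx,Fy=F['o'],F['x'],F['y']
except Exception: pass
def f2w(x,y,z): return np.array([*(Fo+x*Fx+y*Fy),z])
def w2f(p): q=np.array(p[:2])-Fo; return np.array([q@Fx,q@Fy,p[2]])*1000
E
python3 - <<'E'
from h import *
a=np.load('last_top.npz');im,d=a['im'],a['d'];W=np.load('W.npy')
C=lambda x,y,z:world('top',d,250+(x+.5)/5-.5,160+(y+.5)/5-.5,z)
P=np.array([C(455,85,.012),C(615,315,.012),C(320,510,.012),C(168,265,.012)])[:,:2]
L=np.array([[45,-135],[-95,-135],[-95,35],[45,35]])/1000.
# rigid fit
pc,lc=P.mean(0),L.mean(0);H=(L-lc).T@(P-pc);th=np.arctan2(H[0,1]-H[1,0],H[0,0]+H[1,1])
x=np.array([np.cos(th),np.sin(th)]);y=np.array([-x[1],x[0]]);o=pc-lc@np.array([x,y])
np.savez('F.npz',o=o,x=x,y=y);print('F',o,np.degrees(th),((P-o)@np.array([x,y]).T-L)*1000)
import importlib,h;importlib.reload(h);from h import *
for nm,px,py,z in[('blk',430,215,.052),('blk',475,180,.052),('blk',548,262,.052),('blk',500,303,.052),('boss',487,240,.056),('pin',348,210,.072),('post',275,300,.09),('strapL',285,345,.074),('strapR',325,310,.074),('forkL',357,455,.074),('forkR',425,402,.074),('2nd',243,92,.06)]:
    print(nm,w2f(C(px,py,z)).round(1))
for u,v in[(281,194),(283,197),(290,206)]: print('lev',w2f(W[v,u]).round(1))
dev=W[...,2]>.2
print('top obst',[(W[dev][:,i].min().round(3),W[dev][:,i].max().round(3)) for i in range(3)])
im2,d2=grab('scene')
c=viewer.calibration('scene');v,u=np.mgrid[0:400,0:640];X=np.stack([(u-c['cx'])/c['fx'],(v-c['cy'])/c['fy'],np.ones_like(u)],-1)*d2[...,None];W2=(X-np.array(c['t']))@np.array(c['R']);np.save('W2.npy',W2)
A=np.vstack([W[80:160,150:420].reshape(-1,3),W[0:80,250:460].reshape(-1,3),W2[0:240,430:640].reshape(-1,3)]);
for lo in np.arange(.1,.9,.1):
    B=A[(A[:,2]>lo)&(A[:,2]<lo+.1)]
    if len(B): print(round(lo,1),len(B),B.min(0).round(3),B.max(0).round(3))
E
```

```text
F [0.48862028 0.19391399] 33.07814299492766 [[-2.01594712  2.78708461]
 [ 1.40094999 -1.03015748]
 [ 0.70815524  0.28337526]
 [-0.09315811 -2.04030239]]
blk [ -5.2 -83.7  52. ]
blk [  -2.9 -110.3   52. ]
blk [ -53.6 -118.    52. ]
blk [-57.4 -88.6  52. ]
boss [-29.5 -99.2  56. ]
pin [ 16.4 -51.8  72. ]
post [-0.7 -1.6 90. ]
strapL [-19.7   5.7  74. ]
strapR [-16.2 -18.1  74. ]
forkL [-79.1   5.3  74. ]
forkR [-75.8 -33.5  74. ]
2nd [ 89.7 -41.3  60. ]
lev [ 65.   10.  177.5]
lev [ 58.1  10.  174.4]
lev [ 37.3   8.3 148.8]
top obst [(np.float64(0.152), np.float64(0.922)), (np.float64(-0.061), np.float64(0.774)), (np.float64(0.2), np.float64(0.984))]
0.1 4485 [ 0.717 -0.047  0.1  ] [1.41  0.564 0.2  ]
0.2 8498 [ 0.715 -0.063  0.2  ] [1.195 0.563 0.3  ]
0.3 9876 [ 0.716 -0.063  0.3  ] [1.161 0.346 0.4  ]
0.4 11294 [ 0.715 -0.063  0.4  ] [0.899 0.246 0.5  ]
0.5 8375 [ 0.697 -0.07   0.5  ] [0.846 0.115 0.595]
0.8 199 [ 0.271 -0.367  0.898] [ 0.271 -0.367  0.898]
```

The crops show the plate corners at about (455,85), (615,315), (320,510) and (168,265) in the 5x top crop. The block is at (487,240), about 30 mm short of home. The strap is at about 0.16 rad and the lever is up. The hex key lies by the channel mouth. A press-like column stands at x > 0.70, so I'll stay clear of it.

Emit:
drive_tool --increments '[{"offset": [0.038, -0.0255, -0.004], "angular": [0, 0, 0], "hand": -1}, {"offset": [0.038, -0.0255, -0.004], "angular": [0, 0, 0], "hand": -1}, {"offset": [0.038, -0.0255, -0.004], "angular": [0, 0, 0], "hand": -1}, {"offset": [0.038, -0.0255, -0.004], "angular": [0, 0, 0], "hand": -1}, {"offset": [0.038, -0.0255, -0.004], "angular": [0, 0, 0], "hand": -1}, {"offset": [0.038, -0.0255, -0.004], "angular": [0, 0, 0], "hand": -1}, {"offset": [0.038, -0.0255, -0.004], "angular": [0, 0, 0], "hand": -1}, {"offset": [0.038, -0.0255, -0.004], "angular": [0, 0, 0], "hand": -1}, {"offset": [0.038, -0.0255, -0.004], "angular": [0, 0, 0], "hand": -1}]'

```text
time_s: 1.05
tcp_pos: [0.4496, -0.3999, 0.2547]
orientation: [0.993, 0.118, -0.0, -0.0]
ft_force: [0.0, -0.9, 0.2]
width: 0.0254
grasp_force: 0.0
```

Emit:
drive_tool --increments '[{"offset": [0.0123, -0.0406, 0], "angular": [0, 0, 0], "hand": -1}, {"offset": [0.0123, -0.0406, 0], "angular": [0, 0, 0], "hand": -1}, {"offset": [0.0123, -0.0406, 0], "angular": [0, 0, 0], "hand": -1}, {"offset": [0.0123, -0.0406, 0], "angular": [0, 0, 0], "hand": -1}, {"offset": [0.0123, -0.0406, 0], "angular": [0, 0, 0], "hand": -1}, {"offset": [0.0123, -0.0406, 0], "angular": [0, 0, 0], "hand": -1}]'

```text
time_s: 1.65
tcp_pos: [0.463, -0.1456, 0.2546]
orientation: [0.993, 0.118, 0.0, 0.0]
ft_force: [0.7, 0.4, 0.7]
width: 0.0011
grasp_force: 0.0
```

Emit:
drive_tool --increments '[{"offset": [0, 0, 0], "angular": [0, 0, -0.147], "hand": -1}, {"offset": [0, 0, 0], "angular": [0, 0, -0.147], "hand": -1}, {"offset": [0, 0, 0], "angular": [0, 0, -0.147], "hand": -1}, {"offset": [0, 0, 0], "angular": [0, 0, -0.147], "hand": -1}, {"offset": [0, 0, 0], "angular": [0, 0, -0.147], "hand": -1}, {"offset": [0, 0, 0], "angular": [0, 0, -0.147], "hand": -1}, {"offset": [0, 0, 0], "angular": [0, 0, -0.147], "hand": -1}, {"offset": [0, 0, 0], "angular": [0, 0, -0.147], "hand": -1}, {"offset": [0, 0, 0], "angular": [0, 0, -0.147], "hand": -1}, {"offset": [0, 0, 0], "angular": [0, 0, -0.147], "hand": -1}, {"offset": [0, 0, 0], "angular": [0, 0, -0.147], "hand": -1}, {"offset": [0, 0, 0], "angular": [0, 0, -0.147], "hand": -1}]'

```text
time_s: 2.85
tcp_pos: [0.4631, -0.1473, 0.2545]
orientation: [0.537, 0.843, -0.0, -0.0]
ft_force: [0.3, -0.9, 0.4]
width: 0.0005
grasp_force: 0.0
```

```bash
cat >> h.py <<'E'
from scipy.spatial.transform import Rotation as Ro
YF=np.degrees(np.arctan2(Fx[1],Fx[0]))
def status(): 
    s=r.sense();M=Ro.from_quat(s['orientation']).as_matrix()
    yaw=np.degrees(np.arctan2(-M[0,1]*-1*0+M[1,1],M[0,1]))-YF  # tool y rel. to fixture x
    print('t',round(s['time_s'],2),'fix mm',w2f(s['tcp_pos']).round(1),'yaw',round(yaw,1),'tilt',round(np.degrees(np.arccos(-M[2,2])),2),'F(fix)',np.round([s['ft_force'][:2]@Fx,s['ft_force'][:2]@Fy,s['ft_force'][2]],1))
    return s,M
def to(x,y,z,yaw=0):
    "tool offset (mm) to a fixture pose (mm,deg) and turn about tool z"
    s,M=status();d=M.T@(f2w(x/1000,y/1000,z/1000)-s['tcp_pos'])
    v=M.T@np.array([np.cos(np.radians(yaw+YF)),np.sin(np.radians(yaw+YF)),0])
    print('offset mm',(d*1000).round(1),'turn z',round(float(np.arctan2(-v[0],v[1])),3))
E
python3 -c "
from h import *
to(-78,-100,250)"
```

```text
t 2.85 fix mm [-207.6 -272.   254.5] yaw -8.1 tilt 0.01 F(fix) [-0.2 -0.9  0.4]
offset mm [188.6 104.1   4.5] turn z -0.141
```

Emit:
drive_tool --increments '[{"offset": [0, 0, 0], "angular": [0, 0, -0.141], "hand": -1}, {"offset": [0.034, 0.025, 0], "angular": [0, 0, 0], "hand": -1}, {"offset": [0.034, 0.025, 0], "angular": [0, 0, 0], "hand": -1}, {"offset": [0.034, 0.025, 0], "angular": [0, 0, 0], "hand": -1}, {"offset": [0.035, 0.025, 0], "angular": [0, 0, 0], "hand": -1}, {"offset": [0.035, 0.024, 0], "angular": [0, 0, 0], "hand": -1}, {"offset": [0, 0, 0.04], "angular": [0, 0, 0], "hand": -1}, {"offset": [0, 0, 0.04], "angular": [0, 0, 0], "hand": -1}, {"offset": [0, 0, 0.04], "angular": [0, 0, 0], "hand": -1}, {"offset": [0, 0, 0.03], "angular": [0, 0, 0], "hand": -1}, {"offset": [0, 0, 0], "angular": [0, 0, 0], "hand": -1}]'

```text
time_s: 3.95
tcp_pos: [0.4726, 0.0642, 0.1017]
orientation: [0.479, 0.878, -0.002, -0.002]
ft_force: [0.6, -0.6, 0.6]
width: 0.0004
grasp_force: 0.0
```

```bash
python3 -c "
from h import *
to(-82,-100,34)
im,d=grab('scene');cv2.imwrite('pics/s1.png',cv2.resize(im[140:300,240:400,::-1],(600,600),interpolation=3))"
```

```text
t 3.95 fix mm [-84.2 -99.9 101.7] yaw -0.3 tilt 0.35 F(fix) [ 0.2 -0.8  0.6]
offset mm [-0.2  2.6 67.7] turn z -0.005
```

View pics/s1.png

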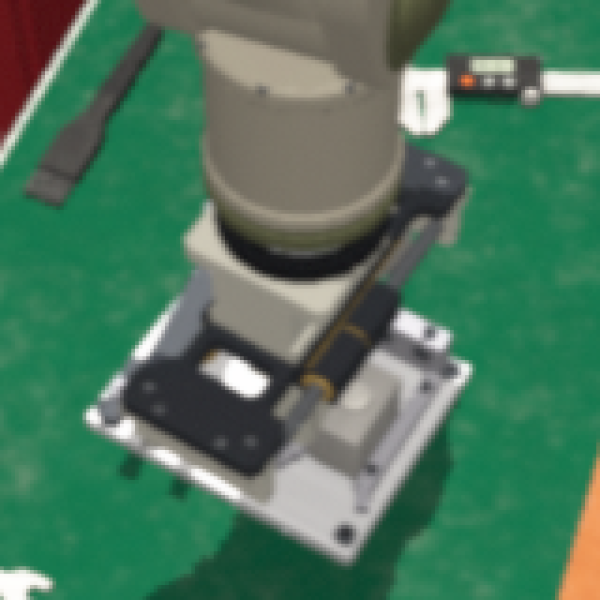

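The gripper is above the channel mouth just behind the block, with nothing in its way. I'll descend and push.

Emit:
drive_tool --increments '[{"offset": [0, 0, 0.03], "angular": [0, 0, 0], "hand": -1}, {"offset": [0, 0, 0.03], "angular": [0, 0, 0], "hand": -1}, {"offset": [0, 0, 0.008], "angular": [0, 0, 0], "hand": -1}, {"offset": [0, 0.004, 0], "angular": [0, 0, 0], "hand": -1}, {"offset": [0, 0.004, 0], "angular": [0, 0, 0], "hand": -1}, {"offset": [0, 0.004, 0], "angular": [0, 0, 0], "hand": -1}, {"offset": [0, 0.004, 0], "angular": [0, 0, 0], "hand": -1}, {"offset": [0, 0.004, 0], "angular": [0, 0, 0], "hand": -1}, {"offset": [0, 0.004, 0], "angular": [0, 0, 0], "hand": -1}, {"offset": [0, 0.004, 0], "angular": [0, 0, 0], "hand": -1}]'

```text
time_s: 5.0
tcp_pos: [0.4966, 0.0779, 0.0373]
orientation: [0.48, 0.877, -0.002, -0.0]
ft_force: [-6.2, -4.7, 7.1]
width: 0.0009
grasp_force: 4.0
```

```bash
python3 -c "
from h import *
to(-43,-100,34)"
```

```text
t 5.0 fix mm [ -56.6 -101.5   37.3] yaw -0.4 tilt 0.23 F(fix) [-7.8 -0.6  7.1]
offset mm [ 1.6 13.6  3.2] turn z -0.007
```

Emit:
drive_tool --increments '[{"offset": [0, 0.003, 0], "angular": [0, 0, 0], "hand": -1}, {"offset": [0, 0.003, 0], "angular": [0, 0, 0], "hand": -1}, {"offset": [0, 0.003, 0], "angular": [0, 0, 0], "hand": -1}, {"offset": [0, 0.002, 0], "angular": [0, 0, 0], "hand": -1}]'

```text
time_s: 5.4
tcp_pos: [0.506, 0.084, 0.0373]
orientation: [0.48, 0.877, -0.002, -0.0]
ft_force: [-5.6, -3.3, 6.1]
width: 0.0004
grasp_force: 3.7
```

Emit:
drive_tool --increments '[{"offset": [0, 0.002, 0], "angular": [0, 0, 0], "hand": -1}, {"offset": [0, 0.002, 0], "angular": [0, 0, 0], "hand": -1}, {"offset": [0, 0, 0], "angular": [0, 0, 0], "hand": -1}]'

```text
time_s: 5.7
tcp_pos: [0.5097, 0.0864, 0.0373]
orientation: [0.48, 0.877, -0.001, -0.0]
ft_force: [-5.4, -3.0, 3.0]
width: 0.0001
grasp_force: 2.9
```

```bash
python3 -c "
from h import *
to(-43,-100,34)"
```

```text
t 5.7 fix mm [ -41.  -101.6   37.3] yaw -0.4 tilt 0.16 F(fix) [-6.1  0.4  3. ]
offset mm [ 1.5 -2.   3.3] turn z -0.007
```

Emit:
drive_tool --increments '[{"offset": [0, 0.0015, 0], "angular": [0, 0, 0], "hand": -1}, {"offset": [0, 0.0015, 0], "angular": [0, 0, 0], "hand": -1}]'

```text
time_s: 5.9
tcp_pos: [0.511, 0.0872, 0.0372]
orientation: [0.48, 0.877, -0.003, -0.001]
ft_force: [-9.2, -5.6, 9.9]
width: 0.0004
grasp_force: 6.0
```

Emit:
drive_tool --increments '[{"offset": [0, 0.0015, 0], "angular": [0, 0, 0], "hand": -1}, {"offset": [0, 0.0015, 0], "angular": [0, 0, 0], "hand": -1}]'

```text
time_s: 6.1
tcp_pos: [0.5111, 0.0872, 0.0371]
orientation: [0.48, 0.877, -0.005, -0.002]
ft_force: [-17.8, -9.7, 18.6]
width: 0.0006
grasp_force: 10.2
```

Emit:
drive_tool --increments '[{"offset": [0, 0.001, 0], "angular": [0, 0, 0], "hand": -1}, {"offset": [0, 0.001, 0], "angular": [0, 0, 0], "hand": -1}]'

```text
time_s: 6.3
tcp_pos: [0.5111, 0.0871, 0.037]
orientation: [0.48, 0.877, -0.006, -0.003]
ft_force: [-20.6, -11.3, 21.3]
width: 0.0003
grasp_force: 12.2
```

Emit:
drive_tool --increments '[{"offset": [0, -0.008, 0], "angular": [0, 0, 0], "hand": -1}, {"offset": [0, -0.012, 0], "angular": [0, 0, 0], "hand": -1}, {"offset": [0, -0.006, -0.03], "angular": [0, 0, 0], "hand": -1}, {"offset": [0, 0, -0.045], "angular": [0, 0, 0], "hand": -1}, {"offset": [0, 0, -0.045], "angular": [0, 0, 0], "hand": -1}, {"offset": [0, 0, -0.045], "angular": [0, 0, 0], "hand": -1}, {"offset": [0.033, 0, -0.02], "angular": [0, 0, 0], "hand": -1}, {"offset": [0.033, 0, 0], "angular": [0, 0, 0], "hand": -1}, {"offset": [0.032, 0, 0], "angular": [0, 0, 0], "hand": -1}, {"offset": [0.032, 0, 0], "angular": [0, 0, 0], "hand": -1}]'

```text
time_s: 7.3
tcp_pos: [0.4249, 0.1881, 0.2224]
orientation: [0.48, 0.877, 0.001, 0.001]
ft_force: [0.5, -0.2, 0.0]
width: 0.0006
grasp_force: 0.0
```

Emit:
drive_tool --increments '[{"offset": [0, 0, 0], "angular": [0, 0, 0.14], "hand": -1}, {"offset": [0, 0, 0], "angular": [0, 0, 0.14], "hand": -1}, {"offset": [0, 0, 0], "angular": [0, 0, 0.14], "hand": -1}, {"offset": [0, 0, 0], "angular": [0, 0, 0.14], "hand": -1}, {"offset": [0, 0, 0], "angular": [0, 0, 0.14], "hand": -1}, {"offset": [0, 0, 0], "angular": [0, 0, 0.14], "hand": -1}, {"offset": [0, 0, 0], "angular": [0, 0, 0.14], "hand": -1}, {"offset": [0, 0, 0], "angular": [0, 0, 0.14], "hand": -1}, {"offset": [0, 0, 0], "angular": [0, 0, 0.14], "hand": -1}, {"offset": [0, 0, 0], "angular": [0, 0, 0.14], "hand": -1}, {"offset": [0, 0, 0], "angular": [0, 0, 0], "hand": -1}]'

```text
time_s: 8.4
tcp_pos: [0.4254, 0.1874, 0.222]
orientation: [0.932, 0.362, 0.001, 0.0]
ft_force: [-0.1, -0.2, -0.0]
width: 0.0001
grasp_force: 0.0
```

```bash
python3 -c "
from h import *
to(-65.3,28.5,62,-80.8)
im,d=grab('top');cv2.imwrite('pics/t2.png',cv2.resize(im[140:300,250:410,::-1],(600,600),interpolation=cv2.INTER_CUBIC))
im,d=grab('scene');cv2.imwrite('pics/s2.png',cv2.resize(im[140:300,240:400,::-1],(600,600),interpolation=cv2.INTER_CUBIC))"
```

```text
t 8.4 fix mm [-56.5  29.  222. ] yaw -80.7 tilt 0.07 F(fix) [-0.2 -0.1 -0. ]
offset mm [ -8.9  -1.  160. ] turn z 0.002
```

View pics/s2.png

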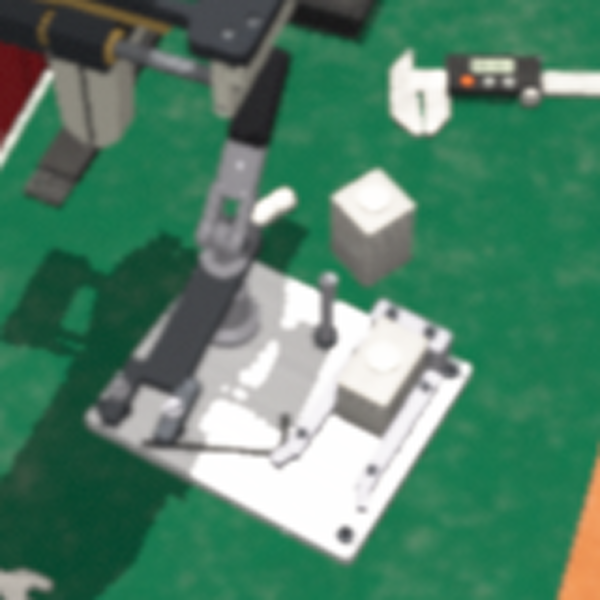

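The block now sits flat against the end stop in the scene crop, and the hex key hasn't moved. Next I'll lower behind the strap and swing it.

Emit:
drive_tool --increments '[{"offset": [-0.009, -0.001, 0.04], "angular": [0, 0, 0], "hand": -1}, {"offset": [0, 0, 0.04], "angular": [0, 0, 0], "hand": -1}, {"offset": [0, 0, 0.04], "angular": [0, 0, 0], "hand": -1}, {"offset": [0, 0, 0.03], "angular": [0, 0, 0], "hand": -1}, {"offset": [0, 0, 0.012], "angular": [0, 0, 0], "hand": -1}, {"offset": [0, 0, 0], "angular": [0, 0, 0], "hand": -1}, {"offset": [0, 0.004, 0], "angular": [0, 0, 0], "hand": -1}, {"offset": [0, 0.004, 0], "angular": [0, 0, 0], "hand": -1}]'

```text
time_s: 9.3
tcp_pos: [0.4242, 0.1761, 0.0605]
orientation: [0.932, 0.363, 0.001, -0.0]
ft_force: [-0.4, 0.2, 0.1]
width: 0.0003
grasp_force: 0.0
```

```bash
python3 -c "
from h import *
to(-65.3,28.5,62,-80.8)"
```

```text
t 9.3 fix mm [-63.7  20.2  60.5] yaw -80.5 tilt 0.09 F(fix) [-0.2  0.4  0.1]
offset mm [-0.2 -8.4 -1.5] turn z 0.005
```

Emit:
drive_tool --increments '[{"offset": [0, 0.003, 0], "angular": [0, 0, 0], "hand": -1}, {"offset": [-0.00225, 0.0049, 0], "angular": [0, 0, -0.08], "hand": -1}, {"offset": [-0.00225, 0.0049, 0], "angular": [0, 0, -0.08], "hand": -1}, {"offset": [-0.00225, 0.0049, 0], "angular": [0, 0, -0.08], "hand": -1}, {"offset": [-0.00225, 0.0049, 0], "angular": [0, 0, -0.08], "hand": -1}, {"offset": [-0.00225, 0.0049, 0], "angular": [0, 0, -0.08], "hand": -1}, {"offset": [-0.00225, 0.0049, 0], "angular": [0, 0, -0.08], "hand": -1}, {"offset": [-0.00225, 0.0049, 0], "angular": [0, 0, -0.08], "hand": -1}, {"offset": [-0.00225, 0.0049, 0], "angular": [0, 0, -0.08], "hand": -1}]'

```text
time_s: 10.2
tcp_pos: [0.4496, 0.1388, 0.0605]
orientation: [0.769, 0.639, 0.001, 0.0]
ft_force: [-3.6, 3.5, 0.5]
width: 0.0006
grasp_force: 1.4
```

```bash
python3 -c "
from h import *
th=.16+.64;n=-np.array([np.cos(th),np.sin(th)]);t=np.array([-np.sin(th),np.cos(th)])
p=60*n+28*t
to(*p,60,np.degrees(th)-90)"
```

```text
t 10.2 fix mm [-62.8 -24.8  60.5] yaw -43.7 tilt 0.1 F(fix) [-1.1  4.9  0.5]
offset mm [ 1.6 -0.2  0.5] turn z 0.009
```

Emit:
drive_tool --increments '[{"offset": [-0.00225, 0.0049, 0], "angular": [0, 0, -0.08], "hand": -1}, {"offset": [-0.00225, 0.0049, 0], "angular": [0, 0, -0.08], "hand": -1}, {"offset": [-0.00225, 0.0049, 0], "angular": [0, 0, -0.08], "hand": -1}, {"offset": [-0.00225, 0.0049, 0], "angular": [0, 0, -0.08], "hand": -1}, {"offset": [-0.00225, 0.0049, 0], "angular": [0, 0, -0.08], "hand": -1}, {"offset": [-0.00225, 0.0049, 0], "angular": [0, 0, -0.08], "hand": -1}, {"offset": [-0.00225, 0.0049, 0], "angular": [0, 0, -0.08], "hand": -1}, {"offset": [-0.00225, 0.0049, 0], "angular": [0, 0, -0.08], "hand": -1}, {"offset": [-0.0014, 0.003, 0], "angular": [0, 0, -0.05], "hand": -1}]'

```text
time_s: 11.1
tcp_pos: [0.4927, 0.1238, 0.0603]
orientation: [0.509, 0.861, -0.0, 0.0]
ft_force: [-1.8, -0.8, 0.4]
width: 0.0007
grasp_force: 1.0
```

```bash
python3 -c "
from h import *
to(-28,-60,60,0)"
```

```text
t 11.1 fix mm [-34.8 -61.   60.3] yaw -4.2 tilt 0.04 F(fix) [-1.9  0.3  0.4]
offset mm [1.5 6.7 0.3] turn z -0.074
```

Emit:
drive_tool --increments '[{"offset": [0.0, 0.0022, 0], "angular": [0, 0, -0.035], "hand": -1}, {"offset": [0.0, 0.0022, 0], "angular": [0, 0, -0.035], "hand": -1}, {"offset": [0, 0.002, 0], "angular": [0, 0, 0], "hand": -1}]'

```text
time_s: 11.4
tcp_pos: [0.498, 0.1269, 0.0598]
orientation: [0.479, 0.878, -0.001, 0.0]
ft_force: [-1.5, -3.6, 0.5]
width: 0.0002
grasp_force: 1.5
```

Emit:
drive_tool --increments '[{"offset": [0, 0.0015, 0], "angular": [0, 0, 0], "hand": -1}, {"offset": [0, 0.0015, 0], "angular": [0, 0, 0], "hand": -1}]'

```text
time_s: 11.6
tcp_pos: [0.499, 0.1275, 0.0595]
orientation: [0.48, 0.877, -0.002, -0.0]
ft_force: [-7.9, -7.9, 10.0]
width: 0.0005
grasp_force: 6.0
```

Emit:
drive_tool --increments '[{"offset": [0, 0.0015, 0], "angular": [0, 0, 0], "hand": -1}, {"offset": [0, 0.0015, 0], "angular": [0, 0, 0], "hand": -1}]'

```text
time_s: 11.8
tcp_pos: [0.4993, 0.1276, 0.0594]
orientation: [0.48, 0.877, -0.005, -0.001]
ft_force: [-14.3, -11.3, 16.2]
width: 0.0002
grasp_force: 10.0
```

Both the strap and the block have reached hard stops. I'll back off, rise, and go over the lever.

Emit:
drive_tool --increments '[{"offset": [0, -0.008, 0], "angular": [0, 0, 0], "hand": -1}, {"offset": [0, -0.012, 0], "angular": [0, 0, 0], "hand": -1}, {"offset": [0, 0, -0.04], "angular": [0, 0, 0], "hand": -1}, {"offset": [0, 0, -0.045], "angular": [0, 0, 0], "hand": -1}, {"offset": [0, 0, -0.045], "angular": [0, 0, 0], "hand": -1}, {"offset": [0, 0, -0.045], "angular": [0, 0, 0], "hand": -1}, {"offset": [0, 0, 0], "angular": [0, 0, 0], "hand": -1}]'

```text
time_s: 12.5
tcp_pos: [0.4886, 0.1221, 0.2398]
orientation: [0.479, 0.878, 0.003, 0.004]
ft_force: [0.5, 0.9, -0.8]
width: 0.0006
grasp_force: 0.0
```

```bash
python3 -c "
from h import *
to(0,45,215)
im,d=grab('scene');cv2.imwrite('pics/s3.png',cv2.resize(im[140:300,240:400,::-1],(600,600),interpolation=cv2.INTER_CUBIC))"
```

```text
t 12.5 fix mm [-39.2 -60.2 239.8] yaw -0.4 tilt 0.56 F(fix) [ 0.9  0.5 -0.8]
offset mm [105.5  38.3  24.8] turn z -0.007
```

View pics/s3.png

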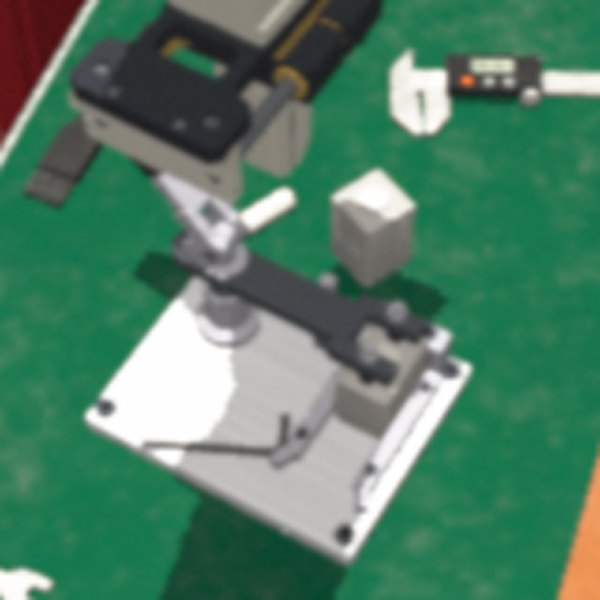

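The strap lies over the block and against the pin (about (330,285) in the crop). The lever points up along +fy. I'll move above the handle.

Emit:
drive_tool --increments '[{"offset": [0.035, 0.0128, 0], "angular": [0, 0, 0], "hand": -1}, {"offset": [0.035, 0.0128, 0], "angular": [0, 0, 0], "hand": -1}, {"offset": [0.0355, 0.0128, 0], "angular": [0, 0, 0], "hand": -1}, {"offset": [0, 0, 0.025], "angular": [0, 0, 0], "hand": -1}, {"offset": [0, 0, 0.025], "angular": [0, 0, 0], "hand": -1}, {"offset": [0, 0, 0.005], "angular": [0, 0, 0], "hand": -1}, {"offset": [0, 0, 0], "angular": [0, 0, 0], "hand": -1}]'

```text
time_s: 13.25
tcp_pos: [0.4607, 0.2296, 0.1785]
orientation: [0.479, 0.878, -0.001, -0.001]
ft_force: [0.2, -0.9, 0.1]
width: 0.0003
grasp_force: 0.0
```

```bash
python3 -c "
from h import *
to(0,45,174)
p=None
for f in range(52,-5,-4):
    a=np.radians(f);q=np.array([95*np.cos(a)-7.5*np.sin(a)-7.5,94+95*np.sin(a)+7.5*np.cos(a)])
    print(f,q.round(1),None if p is None else (q-p).round(1));p=q"
```

```text
t 13.25 fix mm [ -3.9  45.1 178.5] yaw -0.3 tilt 0.14 F(fix) [-0.3 -0.8  0.1]
offset mm [-0.1  4.   4.5] turn z -0.006
52 [ 45.1 173.5] None
48 [ 50.5 169.6] [ 5.4 -3.9]
44 [ 55.6 165.4] [ 5.1 -4.2]
40 [ 60.5 160.8] [ 4.8 -4.6]
36 [ 64.9 155.9] [ 4.5 -4.9]
32 [ 69.1 150.7] [ 4.1 -5.2]
28 [ 72.9 145.2] [ 3.8 -5.5]
24 [ 76.2 139.5] [ 3.4 -5.7]
20 [ 79.2 133.5] [ 3. -6.]
16 [ 81.8 127.4] [ 2.5 -6.1]
12 [ 83.9 121.1] [ 2.1 -6.3]
8 [ 85.5 114.6] [ 1.7 -6.4]
4 [ 86.7 108.1] [ 1.2 -6.5]
0 [ 87.5 101.5] [ 0.8 -6.6]
-4 [87.8 94.9] [ 0.3 -6.6]
```

Emit:
drive_tool --increments '[{"offset": [0, 0.004, 0.002], "angular": [0, 0, 0], "hand": -1}, {"offset": [0, 0, 0.003], "angular": [0, 0, 0], "hand": -1}, {"offset": [0.0054, 0, 0.0039], "angular": [0, 0, 0], "hand": -1}, {"offset": [0.0051, 0, 0.0042], "angular": [0, 0, 0], "hand": -1}, {"offset": [0.0048, 0, 0.0046], "angular": [0, 0, 0], "hand": -1}, {"offset": [0.0045, 0, 0.0049], "angular": [0, 0, 0], "hand": -1}, {"offset": [0.0041, 0, 0.0052], "angular": [0, 0, 0], "hand": -1}]'

```text
time_s: 13.95
tcp_pos: [0.4517, 0.2525, 0.1515]
orientation: [0.479, 0.878, 0.0, 0.0]
ft_force: [1.8, -0.4, 1.8]
width: 0.0006
grasp_force: 0.9
```

```bash
python3 -c "
from h import *
to(0,69.1,150.7)"
```

```text
t 13.95 fix mm [  1.   69.2 151.5] yaw -0.3 tilt 0.01 F(fix) [ 1.3 -1.3  1.8]
offset mm [-0.1 -1.   0.8] turn z -0.006
```

Emit:
drive_tool --increments '[{"offset": [0.0038, -0.0005, 0.0055], "angular": [0, 0, 0], "hand": -1}, {"offset": [0.0034, -0.0005, 0.0057], "angular": [0, 0, 0], "hand": -1}, {"offset": [0.003, 0, 0.006], "angular": [0, 0, 0], "hand": -1}, {"offset": [0.0025, 0, 0.0061], "angular": [0, 0, 0], "hand": -1}, {"offset": [0.0021, 0, 0.0063], "angular": [0, 0, 0], "hand": -1}, {"offset": [0.0017, 0, 0.0064], "angular": [0, 0, 0], "hand": -1}, {"offset": [0.0012, 0, 0.0065], "angular": [0, 0, 0], "hand": -1}]'

```text
time_s: 14.65
tcp_pos: [0.4413, 0.267, 0.1088]
orientation: [0.479, 0.878, 0.0, -0.0]
ft_force: [0.3, 1.8, 2.5]
width: 0.0003
grasp_force: 1.3
```

```bash
python3 -c "
from h import *
to(0,87.5,101.5)"
```

```text
t 14.65 fix mm [  0.2  87.1 108.8] yaw -0.3 tilt 0.04 F(fix) [1.2 1.4 2.5]
offset mm [ 0.4 -0.2  7.3] turn z -0.006
```

Emit:
drive_tool --increments '[{"offset": [0.0005, 0, 0.004], "angular": [0, 0, 0], "hand": -1}, {"offset": [0, 0, 0.003], "angular": [0, 0, 0], "hand": -1}, {"offset": [0, 0, 0.001], "angular": [0, 0, 0], "hand": -1}]'

```text
time_s: 14.95
tcp_pos: [0.441, 0.267, 0.1011]
orientation: [0.479, 0.878, -0.0, -0.0]
ft_force: [-1.3, 2.0, 6.0]
width: 0.0005
grasp_force: 2.8
```

Emit:
drive_tool --increments '[{"offset": [0, 0, 0.0015], "angular": [0, 0, 0], "hand": -1}, {"offset": [0, 0, 0.0015], "angular": [0, 0, 0], "hand": -1}]'

```text
time_s: 15.15
tcp_pos: [0.4412, 0.2675, 0.0992]
orientation: [0.479, 0.878, 0.001, 0.0]
ft_force: [-4.4, 1.6, 22.3]
width: 0.0004
grasp_force: 11.6
```

Emit:
drive_tool --increments '[{"offset": [0, 0, 0.001], "angular": [0, 0, 0], "hand": -1}, {"offset": [0, 0, 0.001], "angular": [0, 0, 0], "hand": -1}]'

```text
time_s: 15.35
tcp_pos: [0.4414, 0.2678, 0.0982]
orientation: [0.479, 0.878, 0.001, 0.001]
ft_force: [-5.9, -1.5, 32.6]
width: 0.0005
grasp_force: 16.6
```

The lever has hit its limit at 33 N. I'll retract straight up and clear of the view.

Emit:
drive_tool --increments '[{"offset": [0, 0, -0.003], "angular": [0, 0, 0], "hand": -1}, {"offset": [0, 0, -0.01], "angular": [0, 0, 0], "hand": -1}, {"offset": [0, 0, -0.04], "angular": [0, 0, 0], "hand": -1}, {"offset": [0, 0, -0.04], "angular": [0, 0, 0], "hand": -1}, {"offset": [0, 0, -0.04], "angular": [0, 0, 0], "hand": -1}, {"offset": [-0.04, -0.01, -0.02], "angular": [0, 0, 0], "hand": -1}, {"offset": [-0.05, -0.01, 0], "angular": [0, 0, 0], "hand": -1}, {"offset": [-0.05, -0.01, 0], "angular": [0, 0, 0], "hand": -1}, {"offset": [-0.05, -0.01, 0], "angular": [0, 0, 0], "hand": -1}, {"offset": [-0.05, -0.01, 0], "angular": [0, 0, 0], "hand": -1}, {"offset": [-0.05, -0.01, 0], "angular": [0, 0, 0], "hand": -1}, {"offset": [-0.04, 0, 0], "angular": [0, 0, 0], "hand": -1}]'

```text
time_s: 16.55
tcp_pos: [0.5667, -0.0432, 0.2491]
orientation: [0.481, 0.877, -0.001, -0.0]
ft_force: [-0.1, 0.7, 0.3]
width: 0.0006
grasp_force: 0.0
```

```bash
python3 -c "
from h import *
status()
im,d=grab('scene');a=cv2.resize(im[140:300,240:400,::-1],(600,600),interpolation=cv2.INTER_CUBIC)
cv2.imwrite('pics/s4.png',a)
im,d=grab('top')
W=lambda u,v:w2f(world('top',d,u,v))
H=[W(u,v) for v in range(150,290) for u in range(230,400) if d[v,u]>0]
H=np.array(H);k=H[(abs(H[:,0])<25)&(H[:,1]>55)&(H[:,1]<105)&(H[:,2]>60)]
print(len(k),k[:,2].mean() if len(k) else '',k[:,2].std() if len(k) else '',np.polyfit(k[:,1],k[:,2],1),k[:,0].mean())
k=H[(H[:,2]>62)&(H[:,2]<85)&(H[:,1]<-20)&(H[:,1]>-75)&(abs(H[:,0])<40)]
print('strap',len(k),np.median(k[:,2]),k.mean(0),np.polyfit(k[:,1],k[:,0],1))"
```

```text
t 16.55 fix mm [ -64.1 -241.3  249.1] yaw -0.5 tilt 0.16 F(fix) [0.3 0.6 0.3]Traceback (most recent call last):
  File "<string>", line 8, in <module>
    H=[W(u,v) for v in range(150,290) for u in range(230,400) if d[v,u]>0]
       ~^^^^^
  File "<string>", line 7, in <lambda>
    W=lambda u,v:w2f(world('top',d,u,v))
                     ~~~~~^^^^^^^^^^^^^
  File "h.py", line 9, in world
    c=viewer.calibration(n);R=np.array(c['R']);t=np.array(c['t'])
ValueError: time passes only in moves, steps and waits
```

View pics/s4.png

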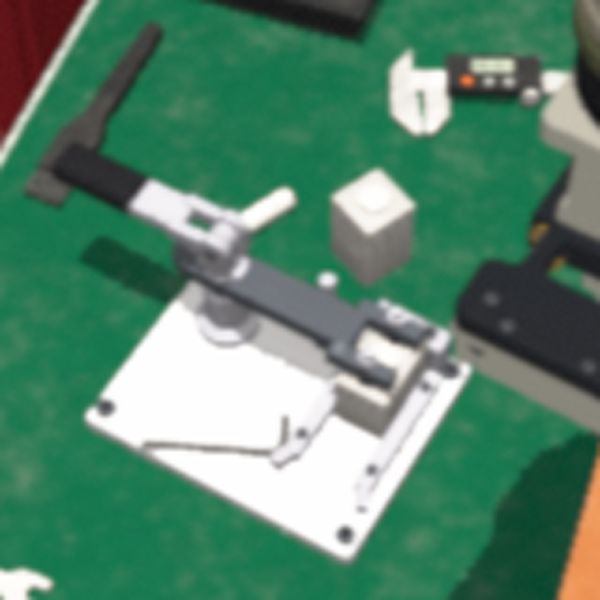

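The lever looks level, the strap is over the block, and the other things are where they were. One numeric check of the lever from the saved depth.

```bash
python3 -c "
from h import *
d=np.load('last_top.npz')['d'];c=viewer.calibration('top')
v,u=np.mgrid[150:290,230:400];X=np.stack([(u-c['cx'])/c['fx'],(v-c['cy'])/c['fy'],np.ones(u.shape)],-1)*d[150:290,230:400,None]
W=((X-np.array(c['t']))@np.array(c['R'])).reshape(-1,3)
q=W[:,:2]-Fo;H=np.c_[q@Fx,q@Fy,W[:,2]]*1000
k=H[(abs(H[:,0])<20)&(H[:,1]>55)&(H[:,1]<105)&(H[:,2]>85)];print('lever',len(k),k.mean(0),np.polyfit(k[:,1],k[:,2],1))
k=H[(H[:,2]>58)&(H[:,2]<85)&(H[:,1]<-20)&(H[:,1]>-72)&(abs(H[:,0])<14)];print('strap',len(k),k.mean(0),np.polyfit(k[:,1],k[:,0],1))
k=H[(abs(H[:,0])<9)&(abs(H[:,1]+100)<9)];print('block top',np.median(k[:,2]))
"
```

```text
lever 248 [-2.84106041 80.20926301 99.00188375] [-4.30827444e-03  9.93474473e+01]
strap 258 [ -0.98377843 -45.97259566  67.32053721] [-0.00670125 -1.29185225]
block top 53.13778840632616
```

Lever slope is about 0 (level), the strap top has dropped from about 74 to 67 mm, and the strap points along -y. I'm handing it in.

```bash
python3 -c "
from rig import r
print(r.job_done())"
```

```text
the job is handed in; nothing more can be done
None
```

The punch block is home against the end stop, the strap is at its stop pin, the lever is fully down with the strap lowered onto the block, and the job is handed in; pad pressure and the judge's verdict were not measured or returned.

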